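# Roll a driveshaft tube into the V-blocks and push it up to the end stop

### The arm

A 6-joint arm with a two-finger parallel gripper is mounted at the origin on the work surface. World frame = base frame: x ahead of the robot, y to its left, z up, the work surface at z = 0. Lengths are in mm, angles in degrees, forces in N, time in s.
With the tool pointing down it reaches from about 350 to 850 mm from the base axis. Payload 8.1 kg.
Tool frame: the origin (TCP) lies midway between the tips of the shut fingers; the grasp point (between the pads) lies 19 mm behind it; z points along the fingers, y is the direction in which the jaws open and shut (so a half turn about z gives the same grasp; the last joint's range is limited). The gripper opens to 85 mm and grips with 20 to 120 N. Pads are 22 mm wide; open, the fingers measure 114 mm over their backs; the gripper's body (76 mm by 85 mm) begins 54 mm behind the grasp point. The pads swing forward as they close: fully open they stand 13 mm farther back than shut.
Start: joints at [67.013, 7.471, 85.268, -0, 87.261, -4.893], TCP at [186.325, 570.34, 203.392] pointing down, gripper open.
Joint ranges: [-169.43, 169.43], [-51.17, 129.36], [1.28, 143.12], [-76.62, 256.62], [0, 156.53], [-152.29, 152.29]. Speed limits (degrees/s): [136.94, 136.94, 159.86, 180, 180, 180].

### API

Orientations are given as [roll, pitch, yaw] about the fixed x, y, z axes, in that order (R = Rz(yaw) Ry(pitch) Rx(roll)).
In Python, from bench import r gives the robot as it stands.
- The arm moves only by the tool carry_out, never from a script. Its argument "increments" is a list of rows, each a list of 3 entries, a list of its own where there are three numbers: the shift along the tool's x, y, z in m, then the turn, a rotation vector about the tool's x, y, z in rad, then the closure, from 0 (fully open) to 1 (shut). A call has 1 to 12 rows; each row shifts and turns the pose as measured when the row begins, along the tool's axes as they then stand; what a row does not reach is not made up. A row lasts 1/10 s, in which the tool goes at most 50 mm and 8.59 degrees, less where a joint would pass 70% of its speed; a pose out of reach is approached as far as the arm can. A call with a gripper value outside its range is refused whole. The fingers move at their own pace and stop on an object; "newtons" is the grip in N (left out, the last holds). Time passes only in rows, so rows that do not move let the fingers close. It gives the time, the measured TCP pose, the force and the opening at its end, in the units of the state.
- r.sense(): the state, without advancing time (a new reading comes with each control period).
- r.snapshot(name): name is "scene" or "top" or "wrist"; returns a dict with "image" (384x512x3 uint8, blue, green, red), "vertical_fov" (degrees; the focal length in pixels is half the picture's height over the tangent of half this angle, whatever the lens; pixels are square), "cx", "cy" (the principal point, pixels), "rvec" (rotation vector, rad) and "tvec" (3), from world to camera coordinates, as OpenCV has them. Camera axes: x right, y down, z forward; pixel columns grow to the right and rows downward; lengths in mm; the calibration is good to about 2 mm. The wrist camera is an equidistant fisheye: a pixel r from the principal point sees the ray r / f radians off the axis. A picture is of the moment at which its call begins. There is no depth.
- r.hand_in(): hands the job in, once; it reports no verdict.
The state is a dict: "time": time; "joint_pos": joint angles; "qd": joint speeds; "joint_efforts": joint torques, N m; "tool_pos": TCP position; "tcp_rot": TCP orientation; "ft_force": force on the tool from outside, world axes, zero at the start; "wrist_torque": the same for the moment, N m; "finger_gap": finger opening in mm.
Only numpy, scipy, OpenCV 4.12 (cv2) and the standard library are available. Lean on these libraries where they do the work, as an engineer would, in place of code of your own. Each camera call takes 0.05 s, during which the arm holds its last target.

### The job

Set the driveshaft tube up for its run-out check: with the fingertips, roll it by its side along the two rails until it drops into both V-blocks, then push on its end so that it slides along the V-blocks until its other end rests against the end stop. Only push it, never lift it, and leave everything else on the stand and the bench where it is.

Things in the scene. Friction and masses are not known exactly. Their poses are not given: they have to be found in the camera images.
- stand: Fixed run-out stand. Origin on the bench; x along the rails in the rolling direction (away from the robot), y along the V-blocks' axis, z up. Aluminium plate 12 mm thick, x -150 to +225, y -200 to +200 mm. Two level steel rails, 26 mm wide, at y -55 and +55, tops 52 mm above the bench, x -130 to +65, then two V-blocks with lips flush with the rails. Only a low spanner lies between.
- v_axis (a point): Point half-way between the two V-blocks, on the axis of the seated shaft: 57.5 mm above the bench, at x 90, y 0 of the stand, axes as the stand's. The steel V-blocks are 28 mm wide in y (middles at y -55 and +55) and reach from x 65 to 115; their 90 degree grooves are 40 mm wide (x 70 to 110) and 20 mm deep; lips 52 mm above the bench.
- shaft: Loose dark steel driveshaft tube lying across the rails, 0.5 to 0.75 kg, 240 mm long: tube 36 mm diameter, 190 mm long, with a bright splined journal, 22 mm diameter, 25 mm long, at each end. Origin at the middle of its axis, y along it; x and z turn as it rolls. Axis 70 mm above the bench on the rails, 57.5 mm when seated. Rolls easily, soon stops when not pushed; slides endwise under 10 N.
- shaft_end_a (a point): Centre of the shaft's end face on its own +y side (22 mm diameter, flat).
- shaft_end_b (a point): Centre of the shaft's end face on its own -y side (22 mm diameter, flat).
- stop_bolt (a point): Middle of the bolt of the end stop, a fixed steel bracket on the plate, in line with the grooves at x 90, 170 mm to the +y or the -y side of the V-blocks' middle. This point is on the seated shaft's axis. The bolt lies along y with a round head, 15 mm diameter, on both sides; each head's face is 20 mm from this point. Bracket 46 mm wide in x, 30 mm in y, its top 76 mm above the bench.
- bearing: Loose ball bearing lying flat on the stand's plate at the end opposite the stop, 52 mm diameter, 15 mm high (its top 27 mm above the bench); origin at the centre of its underside. Leave alone.
- spanner: Loose spanner, 130 mm long, lying on the plate between the rails, under 20 mm high. Leave alone.
- gauge: Loose dial indicator on a magnetic base (50 x 60 mm, 205 mm high) on the plate beyond the V-blocks; the dial hangs on an arm 40 mm to the -y side of the column at 120 to 180 mm above the base's foot. Origin at the centre of its foot. Leave alone.
- spray_can: Loose grey spray can standing on the bench to the right of the stand, 58 mm diameter, 160 mm high, origin at the centre of its underside. Leave alone.
- tail_lamp: Loose red tail lamp unit on the bench to the left of the stand, 200 x 120 x 130 mm, origin at the centre of its underside. Leave alone.
- tape_roll: Loose roll of packing tape lying flat on the bench to the right of the stand, 96 mm diameter, 48 mm high, origin at the centre of its underside. Leave alone.
- bulb_carton: Loose small carton on the bench to the left of the stand, 50 x 50 x 75 mm, origin at the centre of its underside. Leave alone.
Not all that is in view belongs to the job. Several things have the shape of the shaft; the one meant has the colours described above.

How it is judged:
By the outcome, as a careful person would: the job done as asked, in the order asked, and still so for the second after the job is handed in, with the robot touching nothing.
It also fails if it takes over 45 s, if anything falls off the work surface, if the arm or the gripper's body presses on something with over 40 N, if the wrist force passes 120 N, or if a joint passes its speed limit or range.

## Working session

There is one attempt and no reset: what is moved stays moved. The work goes in short steps, Python scripts to look and compute and a tool call to move; the robot and the scene stay as the last step left them, time stands still between calls to the robot, and variables do not carry over. Pictures are saved under pics/ and viewed, and the job is handed in when it is done.

Besides the shell and the picture viewer there is one more tool, called after "Request:" as a command line: name --argument value ..., lists and objects as JSON in quotes. carry_out: Moves the arm, as the interface text tells. Its arguments: {"type":"object","properties":{"increments":{"type":"array"},"newtons":{"type":"number"}},"required":["increments"]}

```bash
mkdir -p pics; ls
cat > h.py <<'E'
import numpy as np, cv2
from bench import r
def snap(n,f):
    s=r.snapshot(n); cv2.imwrite('pics/'+f+'.png',s['image']); np.save('pics/'+f+'.npy',s,allow_pickle=True); return s
def load(f): return np.load('pics/'+f+'.npy',allow_pickle=True).item()
def F(s): return s['image'].shape[0]/2/np.tan(np.radians(s['vertical_fov'])/2)
def ray(s,u,v,fish=False):
    f=F(s); x=(u-s['cx'])/f; y=(v-s['cy'])/f
    if fish:
        t=np.hypot(x,y); d=np.array([x*np.sin(t)/max(t,1e-9),y*np.sin(t)/max(t,1e-9),np.cos(t)])
    else: d=np.array([x,y,1.])
    R,_=cv2.Rodrigues(np.array(s['rvec'],float)); t=np.array(s['tvec'],float).ravel()
    return -R.T@t, R.T@d
def onz(s,u,v,z,fish=False):
    c,d=ray(s,u,v,fish); return c+d*(z-c[2])/d[2]
def proj(s,p,fish=False):
    R,_=cv2.Rodrigues(np.array(s['rvec'],float)); q=R@np.array(p,float)+np.array(s['tvec'],float).ravel()
    f=F(s)
    if fish:
        h=np.hypot(q[0],q[1]); t=np.arctan2(h,q[2]); return s['cx']+f*t*q[0]/h, s['cy']+f*t*q[1]/h
    return s['cx']+f*q[0]/q[2], s['cy']+f*q[1]/q[2]
E
python3 - <<'E'
from h import *
for n in ['scene','top','wrist']:
    s=snap(n,n+'0'); print(n,s['vertical_fov'],ray(s,s['cx'],s['cy']))
print(r.sense())
E
```

```text
pics
scene 55.23686156580486 (array([1074.74176097, -174.42430529,  870.05725023]), array([-0.58236124,  0.19557765, -0.78905309]))
top 50.48558258954508 (array([ 388.84487323,   25.3388333 , 1103.66625211]), array([ 0.09916026, -0.00143158, -0.99507045]))
wrist 65.70646984690485 (array([117.69936258, 593.8880568 , 372.31103124]), array([ 0.27091392, -0.09084296, -0.95830747]))
{'time': 0.15, 'joint_pos': array([ 6.70137374e+01,  7.50668391e+00,  8.53165703e+01, -7.68179447e-06,
        8.72611729e+01, -4.89456184e+00]), 'qd': array([-0.08016656,  0.02041442, -0.20170782,  0.01426628,  0.05106199,
        0.04715211]), 'joint_efforts': array([ 9.64699757e-04, -5.70055747e+01, -5.01162922e+01, -8.82504582e-05,
        9.49304580e-03,  2.23913304e-05]), 'tool_pos': array([186.13111249, 569.90022216, 202.55407329]), 'tcp_rot': array([-1.79915880e+02, -7.19587572e-03,  1.61908294e+02]), 'ft_force': array([ 0.09282222,  0.06499301, -0.01104195]), 'wrist_torque': array([ 0.00476277,  0.0010404 , -0.01449052]), 'finger_gap': 85.63965125880073}
```

View pics/scene0.png

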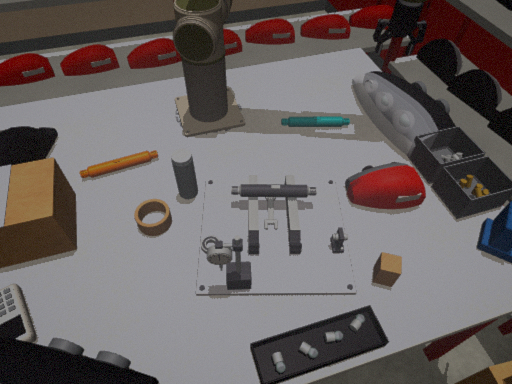

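View pics/top0.png

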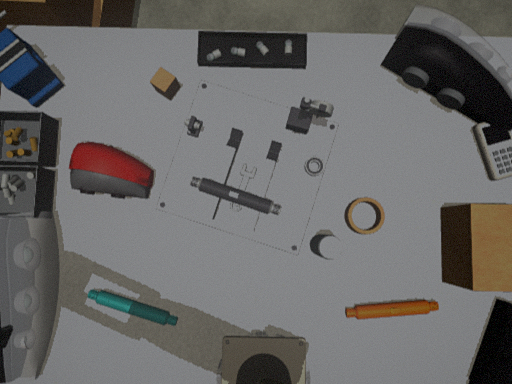

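View pics/wrist0.png

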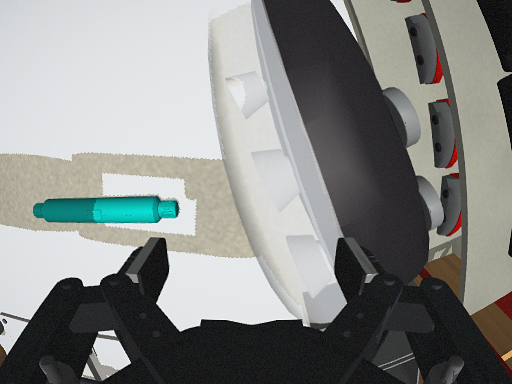

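The scene and top views show three shaft-shaped things, at these top-view pixels: teal (132,307), orange (392,309) and dark grey with bright journals (235,195). The dark one lies across the rails, so it fits the description. The end stop is at (193,126), on the left (+y) side, and the bearing is at (314,166). I'll check this in an enlarged crop.

Run:
```python
from h import *
s=load('top0'); im=s['image'][70:260,140:350]
cv2.imwrite('pics/crop_top.png',cv2.resize(im,None,fx=3.8,fy=3.1*1.0 if 0 else 3.1,interpolation=cv2.INTER_CUBIC) if 0 else cv2.resize(im,None,fx=3.1,fy=3.1,interpolation=cv2.INTER_CUBIC))
s=load('scene0'); im=s['image'][165:305,185:365]
cv2.imwrite('pics/crop_scene.png',cv2.resize(im,None,fx=4.2,fy=4.2,interpolation=cv2.INTER_CUBIC))
```

```text
(no output)
```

View pics/crop_top.png

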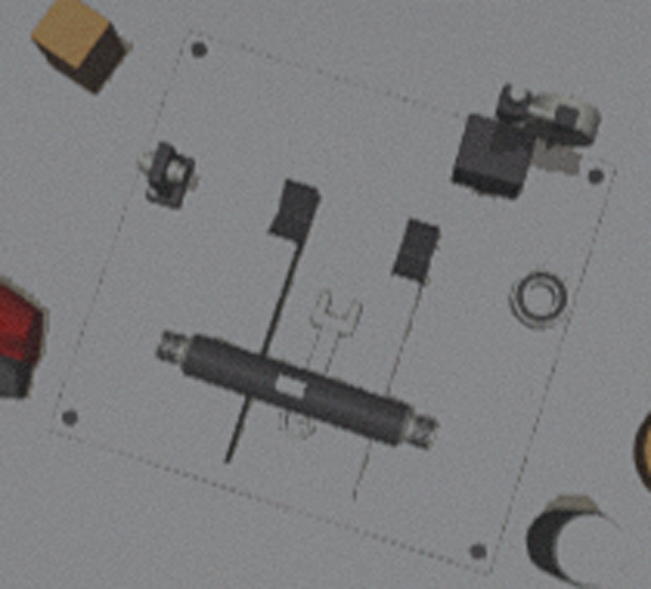

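View pics/crop_scene.png

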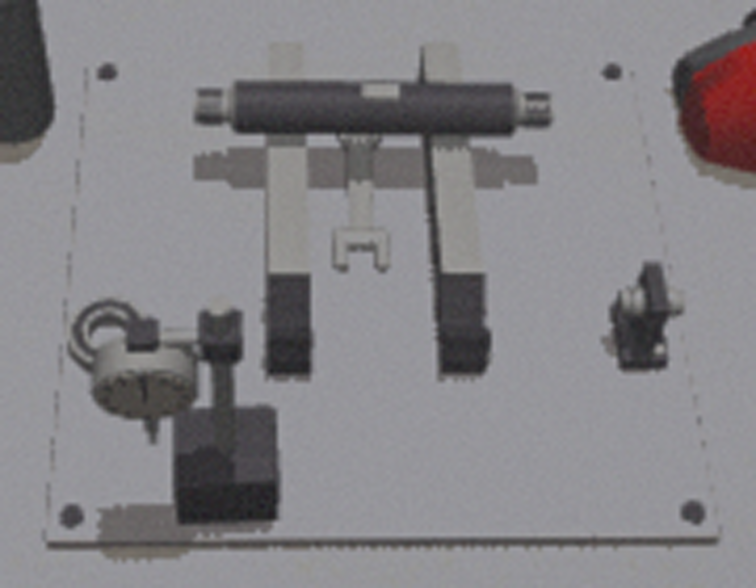

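The crops confirm it. The dark tube with bright journals spans the rails, with journals at crop_top (172,347) and (424,430). The end stop is at (168,175), the bearing at (540,298) and the gauge at (500,150). Next I'll measure these.

Run:
```python
from h import *
t=load('top0'); s=load('scene0')
T=lambda u,v,z: onz(t,u/3.1+140,v/3.1+70,z)
S=lambda u,v,z: onz(s,u/4.2+185,v/4.2+165,z)
L=np.array
# plate corners (stand coords)
loc=L([[225,200],[225,-200],[-150,-200],[-150,200]])
ct=L([T(*p,12)[:2] for p in [(190,32),(615,170),(490,572),(53,432)]])
cs=L([S(*p,12)[:2] for p in [(718,538),(47,540),(88,70),(632,70)]])
def fit(P):
    a=loc-loc.mean(0); b=P-P.mean(0)
    th=np.arctan2((a[:,0]*b[:,1]-a[:,1]*b[:,0]).sum(),(a*b).sum())
    R=L([[np.cos(th),-np.sin(th)],[np.sin(th),np.cos(th)]])
    o=P.mean(0)-R@loc.mean(0); return th,R,o,np.linalg.norm(P-(loc@R.T+o),axis=1)
for P in (ct,cs,(ct+cs)/2):
    th,R,o,e=fit(P); print(np.degrees(th).round(2),o.round(1),e.round(1))
def st(p): return (R.T@(p[:2]-o)).round(1)
# shaft tube ends in top (silhouette mid), journals
print('shaft end top', [ (T(*p,70).round(1),st(T(*p,70))) for p in [(160,342),(435,435)]])
print('scene', [ (S(*p,70).round(1),st(S(*p,70))) for p in [(551,109),(196,106)]])
print('vblk top', [st(T(*p,52)) for p in [(320,192),(287,180),(439,232),(409,219)]])
print('holes',[st(T(*p,12)) for p in [(199,49),(596,176),(478,551),(70,417)]])
print('holes',[st(S(*p,12)) for p in [(693,512),(71,516),(107,72),(612,72)]])
print('bearing',st(T(540,296,27)),'stop heads',[st(T(*p,57.5)) for p in [(146,167),(196,182)]], 'gauge base',[st(T(*p,55)) for p in [(470,115),(453,183),(520,197)]])
print('can top',st(onz(t,327,247,160)),'can edges')
np.savez('stand.npz',th=th,R=R,o=o)
```

```text
-16.55 [523.6  62.2] [0.9 3.7 3.2 2.9]
-16.99 [530.8  64.2] [6.6 7.  6.7 6. ]
-16.77 [527.2  63.2] [3.5 5.3 4.7 3.7]
shaft end top [(array([510.2, 195. ,  70. ]), array([-54.3, 121.3])), (array([439., -33.,  70.]), array([ -56.6, -117.6]))]
scene [(array([509. , 198.1,  70. ]), array([-56.3, 123.9])), (array([437.3, -28.7,  70. ]), array([ -59.6, -114. ]))]
vblk top [array([110.4,  37.6]), array([111.6,  67.5]), array([109.1, -68.9]), array([111.8, -41.3])]
holes [array([208.9, 185.2]), array([ 209., -185.]), array([-136.2, -185.3]), array([-136.5,  185. ])]
holes [array([206.4, 186.6]), array([ 206. , -183.5]), array([-139. , -182.8]), array([-138.2,  187. ])]
bearing [  88.4 -168.7] stop heads [array([ 83.8, 183.6]), array([ 84.7, 139.3])] gauge base [array([213.1, -63.1]), array([152.3, -67.3]), array([ 158.5, -124.9])]
can top [-109.1 -241.7] can edges
```

Run:
```python
from h import *
t=load('top0'); s=load('scene0')
th=np.radians(-16.77); R=np.array([[np.cos(th),-np.sin(th)],[np.sin(th),np.cos(th)]]); o=np.array([525.2,64.7])
np.savez('stand.npz',th=th,R=R,o=o)
st=lambda p:(np.r_[R.T@(p[:2]-o),p[2]]).round(1)
def tri(a,b):
    c1,d1=ray(t,a[0]/3.1+140,a[1]/3.1+70); c2,d2=ray(s,b[0]/4.2+185,b[1]/4.2+165)
    k,*_=np.linalg.lstsq(np.c_[d1,-d2],c2-c1,rcond=None); p=c1+k[0]*d1;q=c2+k[1]*d2
    return st((p+q)/2),np.linalg.norm(p-q).round(1)
print('dial',tri((568,118),(145,370)),'knob',tri((515,100),(220,330)))
print('end a',tri((160,342),(551,109)),'end b',tri((435,435),(196,106)),'label',tri((291,385),(380,90)))
print('stopheads',tri((146,167),(676,302)),tri((196,182),(625,303)))
q=r.sense(); print('tcp',st(q['tool_pos']),q['tcp_rot'])
```

```text
dial (array([ 199.6, -134. ,  170. ]), np.float64(5.5)) knob (array([191.6, -93. , 196. ]), np.float64(1.7))
end a (array([-52. , 121.2,  72.3]), np.float64(2.5)) end b (array([ -54.6, -116.5,   73.3]), np.float64(3.6)) label (array([-53.4,   5.9,  90.9]), np.float64(2.1))
stopheads (array([ 87.3, 185.6,  52.5]), np.float64(3.3)) (array([ 88.8, 147. ,  53.6]), np.float64(15.4))
tcp [-470.4  385.9  202.6] [-1.79915880e+02 -7.19587572e-03  1.61908294e+02]
```

Request:
carry_out --increments '[[[-0.03,-0.032,0],[0,0,-0.0225],0.4],[[-0.03,-0.032,0],[0,0,0],0.4],[[-0.03,-0.032,0],[0,0,0],0.4],[[-0.03,-0.032,0],[0,0,0],0.4],[[-0.03,-0.032,0],[0,0,0],0.4],[[-0.03,-0.032,0],[0,0,0],0.4],[[-0.03,-0.032,0],[0,0,0],0.4],[[-0.03,-0.032,0],[0,0,0],0.4],[[-0.03,-0.032,0],[0,0,0],0.4],[[-0.03,-0.032,0],[0,0,0],0.4]]' --newtons 40

```text
time: 1.15
tool_pos: [382.5, 165.3, 198.5]
tcp_rot: [-179.6, -0.1, 163.8]
ft_force: [1.5, 1.6, -0.1]
finger_gap: 51.3
```

```bash
cat >> h.py <<'E'
z=np.load('stand.npz'); R_,o_=z['R'],z['o']
st=lambda p:(np.r_[R_.T@(np.array(p)[:2]-o_),p[2]]).round(1)
w=lambda p:np.r_[R_@np.array(p[:2],float)+o_,p[2]]
def S():
    q=r.sense(); print('t',q['time'],'tcp',st(q['tool_pos']),q['tcp_rot'].round(2),'F',np.round(q['ft_force'],1),'gap',round(q['finger_gap'],1)); return q
E
python3 -c "from h import *;S()"
```

```text
t 1.15 tcp [-165.7   55.1  198.5] [-1.7963e+02 -1.1000e-01  1.6383e+02] F [ 1.5  1.6 -0.1] gap 51.3
```

Request:
carry_out --increments '[[[-0.029,-0.026,0],[0,0,0.01],0.4],[[-0.025,-0.024,0],[0,0,0],0.4],[[0,0,0.0],[0,0,0],0.4],[[0,0,0],[0,0,0],0.4]]'

```text
time: 1.55
tool_pos: [422.1, 94.1, 198.2]
tcp_rot: [-179.6, -0.1, 162.8]
ft_force: [0.5, 0.2, -0.3]
finger_gap: 51.0
```

```bash
python3 -c "
from h import *
S();snap('wrist','w1')"
```

```text
t 1.55 tcp [-107.1   -1.6  198.2] [-1.7957e+02 -8.0000e-02  1.6278e+02] F [ 0.5  0.2 -0.3] gap 51.0
```

View pics/w1.png

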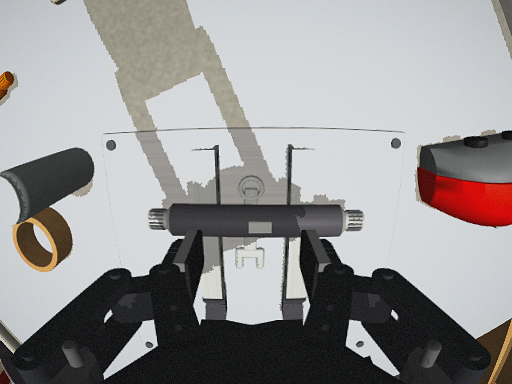

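Run:
```python
from h import *
s=load('w1'); print(st(ray(s,256,192,True)[0]))
for n,u,v,zz in [('end a',363,220,70),('end b',148,219,70),('holeL',110,144,12),('holeR',396,143,12),('railL near top',216,147,52),('railR',290,148,52)]: print(n,st(onz(s,u,v,zz,True)))
for p in [(-53,122,70),(-53,-118,70),(-135,-185,12),(-135,185,12)]: print(proj(s,w(p),True))
```

```text
[-179.4    1.6  368.1]
end a [-53.5 125.2  70. ]
end b [ -56.  -118.7   70. ]
holeL [-135.9 -186.1   12. ]
holeR [-135.1  186.5   12. ]
railL near top [-132.9  -39.3   52. ]
railR [-131.4   40.4   52. ]
(np.float64(360.3887043218842), np.float64(220.51533270138904))
(np.float64(148.93454498159838), np.float64(221.47134489782243))
(np.float64(110.79636328446031), np.float64(144.64464531013815))
(np.float64(395.0040366936727), np.float64(143.0241618269224))
```

Measured in the wrist view, the shaft and plate holes agree with the stand frame to within about 2 mm, and the shaft axis is at stand x about -54. I'll go down behind it, between the rails.

Request:
carry_out --increments '[[[0,0.004,0.035],[0,0,-0.008],0.4],[[0,0,0.035],[0,0,0],0.4],[[0,0,0.035],[0,0,0],0.4],[[0,0,0.025],[0,0,0],0.4],[[0,0,0.007],[0,0,0],0.4],[[0,0,0],[0,0,0],0.4]]'

```text
time: 2.2
tool_pos: [421.6, 104.5, 58.7]
tcp_rot: [-179.7, 0.1, 163.9]
ft_force: [0.8, -0.4, 0.5]
finger_gap: 51.0
```

```bash
python3 -c "
from h import *
S();snap('wrist','w2')"
```

```text
t 2.2 tcp [-110.7    8.2   58.7] [-1.7973e+02  9.0000e-02  1.6387e+02] F [ 0.8 -0.4  0.5] gap 51.0
```

View pics/w2.png

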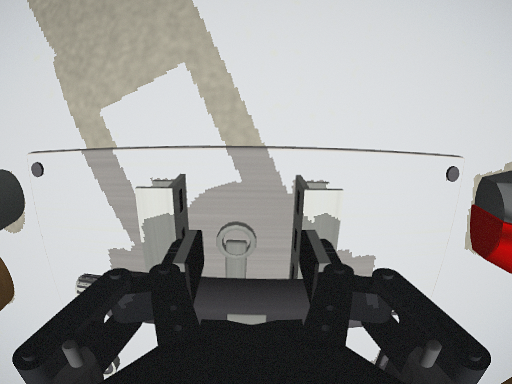

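Request:
carry_out --increments '[[[-0.01,-0.005,0.002],[0,0,0.011],0.4],[[-0.008,0,0],[0,0,0],0.4],[[-0.004,0,0],[0,0,0],0.4],[[-0.004,0,0],[0,0,0],0.4],[[-0.004,0,0],[0,0,0],0.4],[[-0.004,0,0],[0,0,0],0.4],[[-0.004,0,0],[0,0,0],0.4],[[-0.004,0,0],[0,0,0],0.4]]'

```text
time: 3.05
tool_pos: [469.1, 86.9, 63.8]
tcp_rot: [-180.0, 0.7, 163.2]
ft_force: [-0.1, -0.5, -0.2]
finger_gap: 51.3
```

```bash
python3 -c "
from h import *
S();snap('top','t3')
s=load('t3');cv2.imwrite('pics/t3c.png',cv2.resize(s['image'][70:260,140:350],None,fx=3.1,fy=3.1,interpolation=2))"
```

```text
t 3.05 tcp [-60.1   5.1  63.8] [-179.97    0.68  163.19] F [-0.1 -0.5 -0.2] gap 51.3
```

View pics/t3c.png

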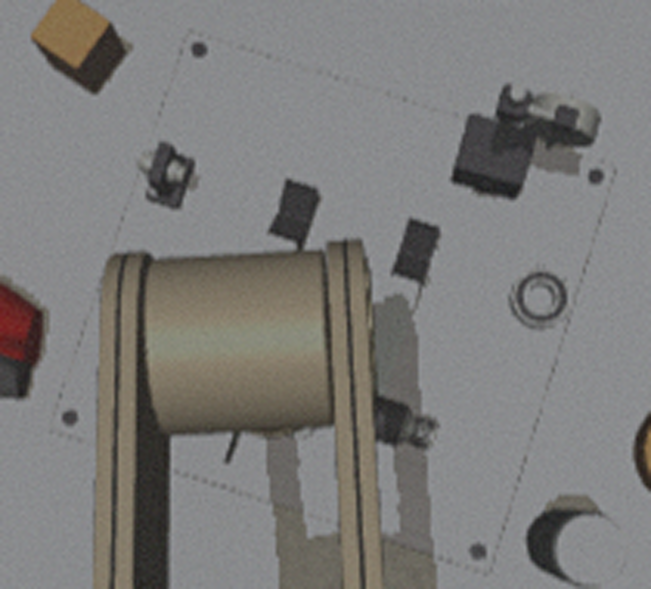

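```bash
python3 -c "
from h import *
S();snap('scene','s3')
s=load('s3');cv2.imwrite('pics/s3c.png',cv2.resize(s['image'][145:305,185:365],None,fx=3.7,fy=3.7,interpolation=2))"
```

```text
t 3.1 tcp [-59.6   5.1  63.9] [-179.98    0.71  163.18] F [-0.5 -0.5 -0. ] gap 51.1
```

View pics/s3c.png

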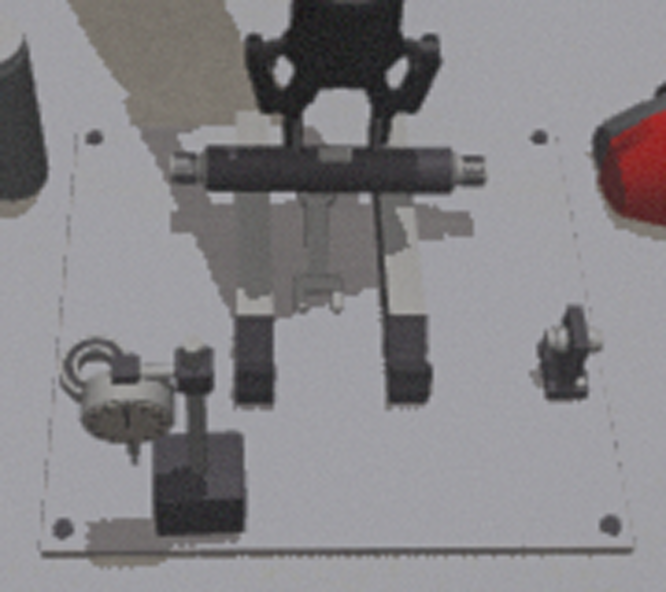

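Request:
carry_out --increments '[[[-0.003,-0.001,0.004],[0,0.012,0],0.4],[[-0.004,0,0.003],[0,0,0],0.4],[[-0.004,0,0.001],[0,0,0],0.4],[[-0.004,0,0],[0,0,0],0.4],[[-0.004,0,0],[0,0,0],0.4],[[-0.004,0,0],[0,0,0],0.4],[[-0.004,0,0],[0,0,0],0.4],[[-0.004,0,0],[0,0,0],0.4],[[-0.004,0,0],[0,0,0],0.4],[[-0.004,0,0],[0,0,0],0.4]]'

```text
time: 4.15
tool_pos: [509.6, 73.4, 55.3]
tcp_rot: [-180.0, -0.0, 163.2]
ft_force: [0.3, -0.1, 0.4]
finger_gap: 51.3
```

```bash
python3 -c "
from h import *
S();snap('scene','s4')
s=load('s4');cv2.imwrite('pics/s4c.png',cv2.resize(s['image'][145:305,185:365],None,fx=3.7,fy=3.7,interpolation=2))"
```

```text
t 4.15 tcp [-17.4   3.9  55.3] [-1.7996e+02 -3.0000e-02  1.6320e+02] F [ 0.3 -0.1  0.4] gap 51.3
```

View pics/s4c.png

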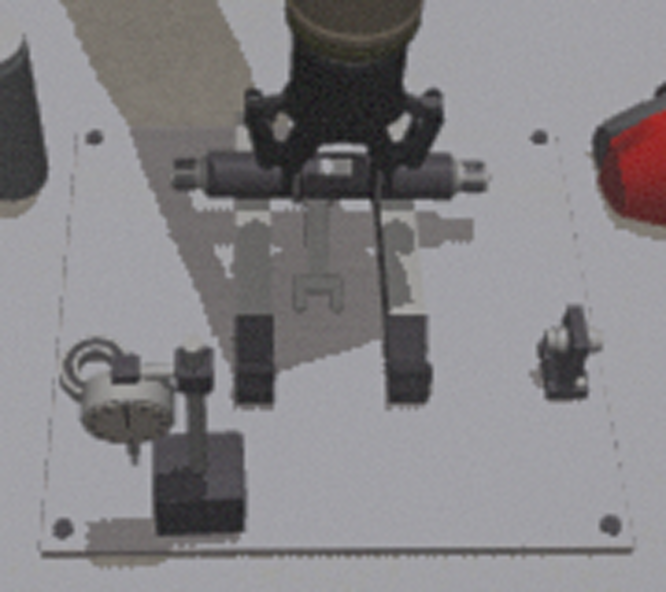

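```bash
python3 -c "
from h import *
for f,pts in (('s3',[(487,170),(170,166)]),('s4',[(488,177),(174,173)])):
    s=load(f)
    for u,v in pts: print(f,st(onz(s,u/3.7+185,v/3.7+145,70)))
s=load('s4')
for p in [(-17.4,4,56),(-17.4,4+32,58),(-17.4,4-32,58),(-46,3,70)]:
    u,v=proj(s,w(p)); print(p,(u-185)*3.7,(v-145)*3.7)
snap('wrist','w4'); S()
"
```

```text
s3 [-54.  124.3  70. ]
s3 [ -58.6 -116.9   70. ]
s4 [-47.2 124.2  70. ]
s4 [ -51.8 -113.7   70. ]
(-17.4, 4, 56) 330.4104664595173 219.94478969674998
(-17.4, 36, 58) 373.150129930945 218.21855886025122
(-17.4, -28, 58) 287.91805956554447 218.46298074692717
(-46, 3, 70) 328.3537671068847 178.57754143702917
t 4.25 tcp [-17.1   3.9  55.4] [-1.7997e+02 -1.0000e-02  1.6319e+02] F [-0.3 -0.1  0.5] gap 51.8
```

View pics/w4.png

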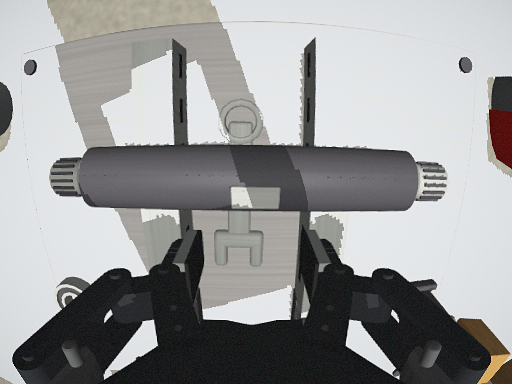

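```bash
python3 -c "
from h import *
a=[]
for f,x,zt in (('s3',-60,64),('s4',-17,55)):
    s=load(f); im=cv2.resize(s['image'][160:220,225:315],None,fx=7,fy=7,interpolation=2)
    for dz,c in ((0,(0,0,255)),(8,(0,255,0)),(24,(255,0,0))):
      for y in (4-32,4+32):
        u,v=proj(s,w((x,y,zt+dz))); cv2.circle(im,(int((u-225)*7),int((v-160)*7)),4,c,-1)
    a.append(im)
cv2.imwrite('pics/cmp.png',cv2.resize(np.vstack(a),None,fx=.7,fy=.7))
"
```

```text
(no output)
```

View pics/cmp.png

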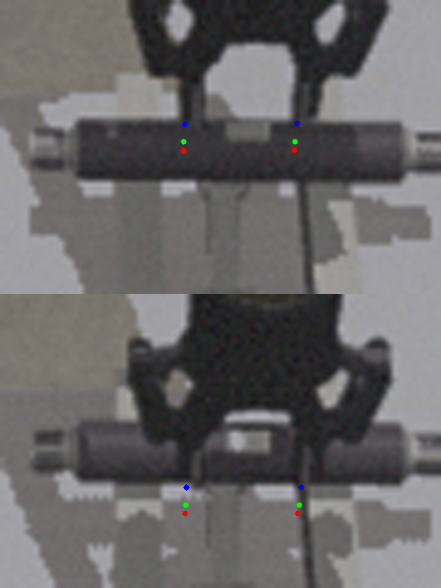

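```bash
python3 -c "
from h import *
s=load('w4'); im=cv2.resize(s['image'][180:384,110:400],None,fx=2.7,fy=2.7,interpolation=2)
im=cv2.convertScaleAbs(im,alpha=2.0,beta=20)
for dz,c in ((6,(0,255,0)),(26,(255,0,0)),(46,(0,255,255))):
  for y in (3.9-26,3.9+26):
   for x in (-28,-6):
    u,v=proj(s,w((x,y,55.4+dz)),True); print(dz,y,x,u,v); cv2.circle(im,(int((u-110)*2.7),int((v-180)*2.7)),3,c,-1)
cv2.imwrite('pics/w4c.png',im)
"
```

```text
6 -22.1 -28 205.3261677274399 209.05849635663031
6 -22.1 -6 207.30902001175284 242.21689911600967
6 29.9 -28 293.09917332067374 209.11154241530184
6 29.9 -6 291.29396482185996 242.31849516041305
26 -22.1 -28 199.8632307896122 222.2085407467943
26 -22.1 -6 202.51724316136892 258.19626085061816
26 29.9 -28 298.0119514309093 222.3000459150813
26 29.9 -6 295.5949456334527 258.34819718285735
46 -22.1 -28 193.06533690913994 238.76844826577525
46 -22.1 -6 196.72173945077333 277.7915240010169
46 29.9 -28 304.1319675537356 238.92615594078364
46 29.9 -6 300.7999961506826 278.0225623444162
```

View pics/w4c.png

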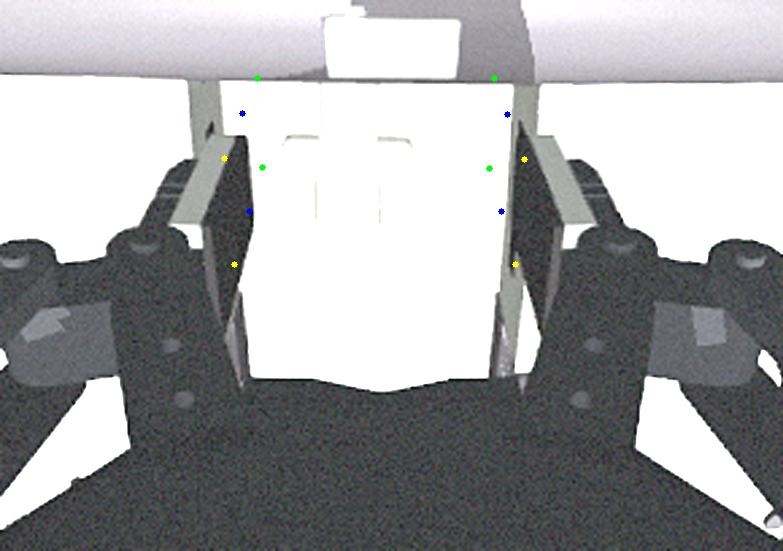

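My fingers passed over the shaft. The images show the tips about 25-30 mm higher than the reported TCP, and the shaft rolled only about 6 mm. I'll go up and back behind it, then check the true tip position with the fingers shut.

Request:
carry_out --increments '[[[0,0,-0.035],[0,0,0],0.4],[[0,0,-0.035],[0,0,0],0.4],[[0.03,0,0],[0,0,0],1],[[0.03,0,0],[0,0,0],1],[[0.028,0,0],[0,0,0],1],[[0,0,0],[0,0,0],1],[[0,0,0],[0,0,0],1],[[0,0,0],[0,0,0],1],[[0,0,0],[0,0,0],1]]'

```text
time: 5.15
tool_pos: [423.7, 99.4, 128.6]
tcp_rot: [180.0, 0.0, 163.1]
ft_force: [0.2, -0.1, -0.4]
finger_gap: 0.1
```

```bash
python3 -c "
from h import *
q=S();s=snap('wrist','w5')
snap('scene','s5')
im=cv2.convertScaleAbs(cv2.resize(s['image'][180:384,110:400],None,fx=2.7,fy=2.7,interpolation=2),alpha=2,beta=20)
p0=st(q['tool_pos'])
for dz,c in ((0,(0,255,0)),(20,(255,0,0)),(40,(0,255,255))):
   for x in (-11,11):
    u,v=proj(s,w(p0+np.array([x,0,dz])),True); print(dz,x,u,v); cv2.circle(im,(int((u-110)*2.7),int((v-180)*2.7)),3,c,-1)
cv2.imwrite('pics/w5c.png',im)
s=load('s5'); im=cv2.resize(s['image'][100:240,200:340],None,fx=4,fy=4,interpolation=2)
for dz,c in ((0,(0,0,255)),(20,(0,255,0))):
    u,v=proj(s,w(p0+np.array([0,0,dz]))); cv2.circle(im,(int((u-200)*4),int((v-100)*4)),4,c,-1)
cv2.imwrite('pics/s5c.png',im)
"
```

```text
t 5.15 tcp [-107.2    3.9  128.6] [1.8000e+02 1.0000e-02 1.6314e+02] F [ 0.2 -0.1 -0.4] gap 0.1
0 -11 249.04514212685436 205.99270206400004
0 11 249.17225365786925 238.55628176191144
20 -11 248.7709876895197 218.49232446714953
20 11 248.9332025942803 253.85454989790293
40 -11 248.42919727590734 234.21063252715834
40 11 248.64306492207862 272.61420401983287
```

View pics/w5c.png

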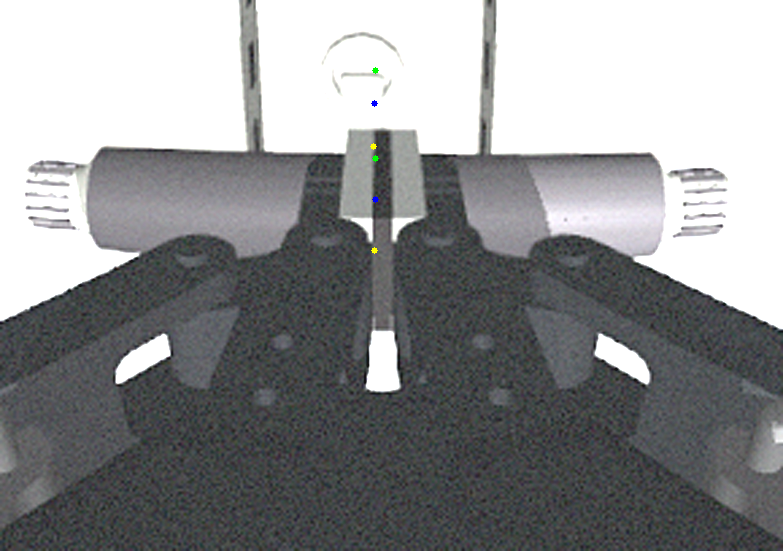

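View pics/s5c.png

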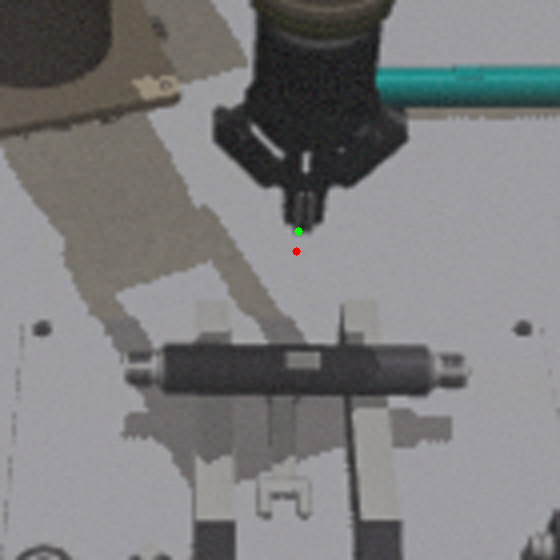

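Shut, the tips sit about 30 mm above the reported TCP: scene tip at crop (303,233) against the projected TCP at (297,251), and the wrist view agrees. The reported z therefore has an offset. I'll go lower in stages and check each one.

Request:
carry_out --increments '[[[0,-0.003,0.03],[0,0,0],0.45],[[0,0,0.03],[0,0,0],0.45],[[0,0,0.02],[0,0,0],0.45],[[0,0,0.006],[0,0,0],0.45],[[0,0,0],[0,0,0],0.45],[[0,0,0],[0,0,0],0.45]]'

```text
time: 5.85
tool_pos: [426.1, 95.6, 41.4]
tcp_rot: [180.0, 0.1, 163.0]
ft_force: [0.1, -0.1, 0.7]
finger_gap: 46.9
```

```bash
cat > look.py <<'E'
import sys
from h import *
n=sys.argv[1]; dz0=float(sys.argv[2])
q=S();p0=st(q['tool_pos'])
s=snap('wrist','w'+n); a=s['image'].copy()
b=snap('scene','s'+n); im=b['image'][130:274,190:382]
im=cv2.resize(im,None,fx=3,fy=3,interpolation=2)
for y in (-30,30):
    u,v=proj(b,w(p0+np.array([11,y,dz0]))); cv2.circle(im,(int((u-190)*3),int((v-130)*3)),3,(0,0,255),-1)
cv2.imwrite('pics/s%sc.png'%n,im)
E
python3 look.py 6 35
```

```text
t 5.85 tcp [-103.8    1.    41.4] [1.7996e+02 1.1000e-01 1.6301e+02] F [ 0.1 -0.1  0.7] gap 46.9
```

View pics/s6c.png

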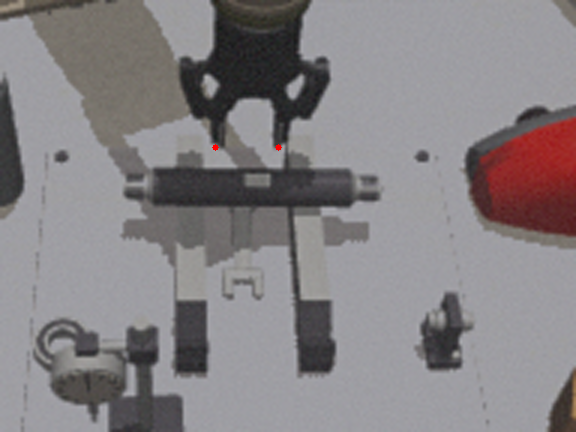

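View pics/w6.png

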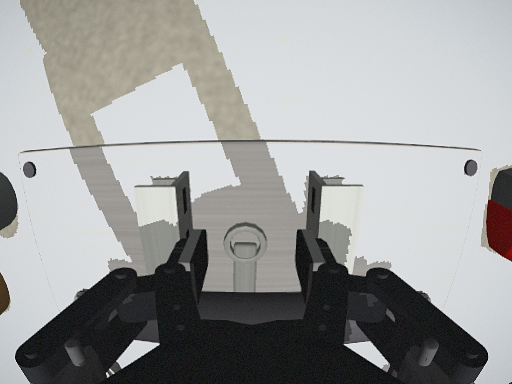

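The tips match the 35 mm offset (at crop (216,147) and (279,147)). I'll go 15 mm lower and start pushing gently.

Request:
carry_out --increments '[[[0,0,0.01],[0,0,-0.004],0.45],[[0,0,0.005],[0,0,0],0.45],[[-0.008,0,0],[0,0,0],0.45],[[-0.007,0,0],[0,0,0],0.45],[[-0.004,0,0],[0,0,0],0.45],[[-0.004,0,0],[0,0,0],0.45],[[-0.004,0,0],[0,0,0],0.45],[[-0.004,0,0],[0,0,0],0.45]]'

```text
time: 6.75
tool_pos: [460.9, 86.3, 28.5]
tcp_rot: [179.8, 0.4, 163.3]
ft_force: [-1.1, 0.9, 0.1]
finger_gap: 47.1
```

```bash
python3 look.py 7 35
```

```text
t 6.75 tcp [-67.8   2.2  28.5] [179.83   0.4  163.28] F [-1.1  0.9  0.1] gap 47.1
```

View pics/s7c.png

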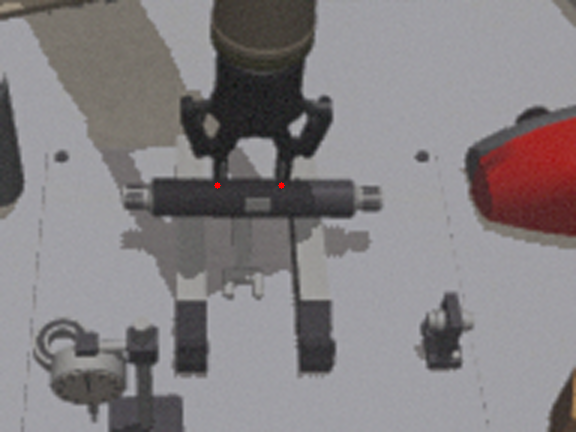

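Contact is made and the shaft is rolling (crop row 187 to 198), still square. I'll keep rolling it.

Request:
carry_out --increments '[[[-0.005,-0.001,0.002],[0,0.007,0],0.45],[[-0.005,0,0.001],[0,0,0],0.45],[[-0.005,0,0],[0,0,0],0.45],[[-0.005,0,0],[0,0,0],0.45],[[-0.005,0,0],[0,0,0],0.45],[[-0.005,0,0],[0,0,0],0.45],[[-0.005,0,0],[0,0,0],0.45],[[-0.005,0,0],[0,0,0],0.45],[[-0.005,0,0],[0,0,0],0.45]]'

```text
time: 7.75
tool_pos: [507.2, 71.3, 25.2]
tcp_rot: [179.8, -0.0, 163.3]
ft_force: [-1.1, 0.3, 0.2]
finger_gap: 46.8
```

```bash
python3 look.py 8 35
```

```text
t 7.75 tcp [-19.2   1.1  25.2] [ 1.7983e+02 -3.0000e-02  1.6329e+02] F [-1.1  0.3  0.2] gap 46.8
```

View pics/s8c.png

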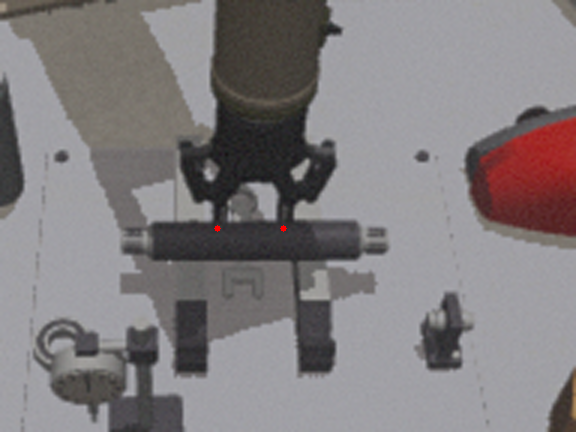

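Request:
carry_out --increments '[[[-0.005,0,0],[0,0,0],0.45],[[-0.005,0,0],[0,0,0],0.45],[[-0.005,0,0],[0,0,0],0.45],[[-0.005,0,0],[0,0,0],0.45],[[-0.005,0,0],[0,0,0],0.45],[[-0.005,0,0],[0,0,0],0.45],[[-0.005,0,0],[0,0,0],0.45],[[-0.005,0,0],[0,0,0],0.45],[[-0.005,0,0],[0,0,0],0.45]]'

```text
time: 8.75
tool_pos: [553.6, 57.4, 25.1]
tcp_rot: [179.8, -0.1, 163.3]
ft_force: [0.0, 0.7, 0.5]
finger_gap: 47.3
```

```bash
python3 look.py 9 35
```

```text
t 8.75 tcp [29.3  1.2 25.1] [ 1.7983e+02 -5.0000e-02  1.6330e+02] F [0.  0.7 0.5] gap 47.3
```

View pics/s9c.png

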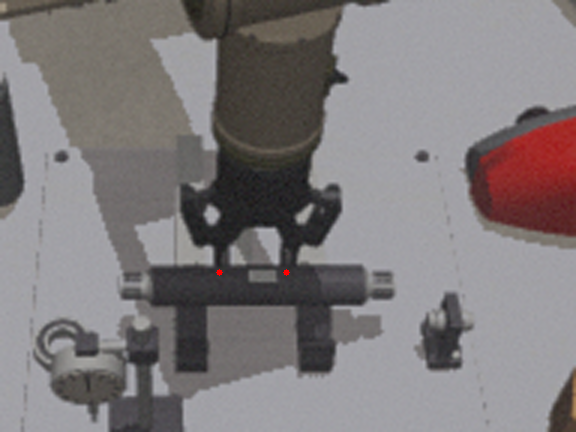

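Request:
carry_out --increments '[[[-0.004,0,0],[0,0,0],0.45],[[-0.004,0,0],[0,0,0],0.45],[[-0.004,0,0],[0,0,0],0.45],[[-0.003,0,0],[0,0,0],0.45],[[-0.002,0,0],[0,0,0],0.45],[[0,0,0],[0,0,0],0.45],[[0,0,0],[0,0,0],0.45],[[0,0,0],[0,0,0],0.45]]'

```text
time: 9.65
tool_pos: [571.7, 51.9, 25.0]
tcp_rot: [179.8, -0.0, 163.3]
ft_force: [0.2, 0.9, 0.3]
finger_gap: 47.3
```

```bash
python3 look.py 10 35
```

```text
t 9.65 tcp [48.2  1.2 25. ] [179.83  -0.   163.28] F [0.2 0.9 0.3] gap 47.3
```

View pics/s10c.png

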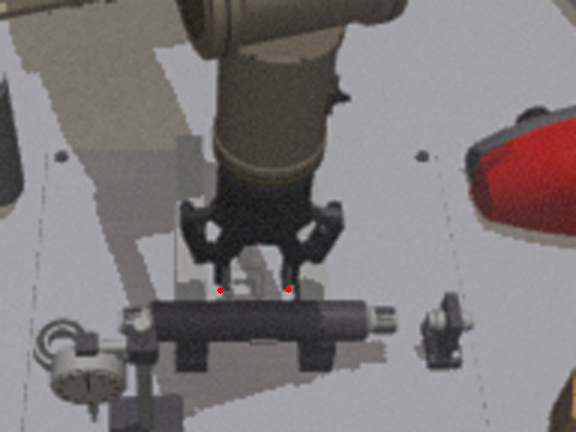

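Run:
```python
from h import *
s=load('s10')
for n,u,v in [('a',397,319),('b',122,321),('stopface',428,325)]: print(n,st(onz(s,u/3+190,v/3+130,57.5)),st(onz(s,u/3+190,v/3+130,70)))
u,v=proj(s,w((90,122,57.5)));print((u-190)*3,(v-130)*3)
u,v=proj(s,w((90,-118,57.5)));print((u-190)*3,(v-130)*3)
```

```text
a [ 88.2 124.3  57.5] [ 96.  121.3  70. ]
b [  88.9 -114.3   57.5] [  96.7 -113.6   70. ]
stopface [ 94.4 150.4  57.5] [102.1 147.   70. ]
394.6578421537068 320.8244055684063
117.6804283467871 322.10042206559297
```

Request:
carry_out --increments '[[[0.005,0,-0.03],[0,0,0],0.45],[[0.005,0,-0.04],[0,0,0],0.45],[[0,0,-0.04],[0,0,0],1],[[0,0,-0.03],[0,0,0],1],[[0,0,-0.02],[0,0,0],1],[[0,0,0],[0,0,0],1],[[0,0,0],[0,0,0],1]]'

```text
time: 10.45
tool_pos: [559.2, 54.7, 189.0]
tcp_rot: [179.9, -0.2, 163.3]
ft_force: [-0.4, 0.3, -1.2]
finger_gap: 0.2
```

```bash
python3 look.py 11 30; python3 -c "
from h import *
s=load('w11');cv2.imwrite('pics/w11b.png',cv2.resize(s['image'],None,fx=1.5,fy=1.5,interpolation=2))"
```

```text
t 10.45 tcp [ 35.4   0.3 189. ] [179.9   -0.23 163.31] F [-0.4  0.3 -1.2] gap 0.2
```

View pics/w11b.png

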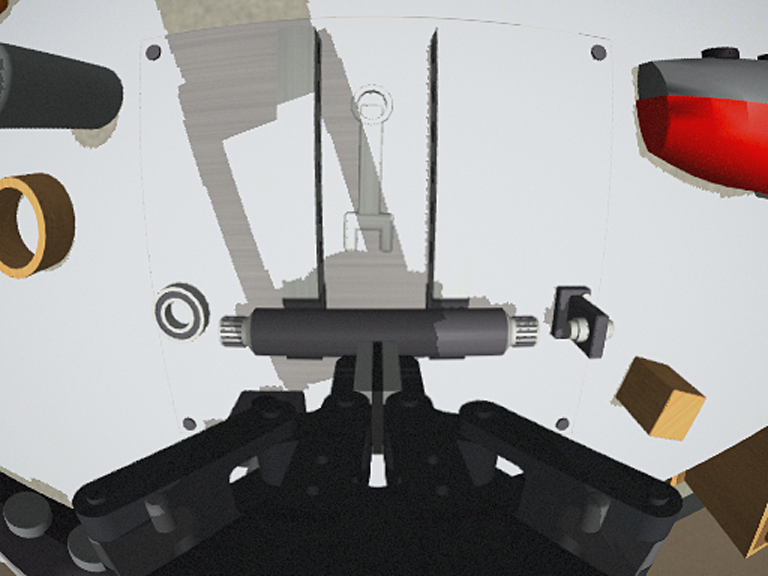

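View pics/s11c.png

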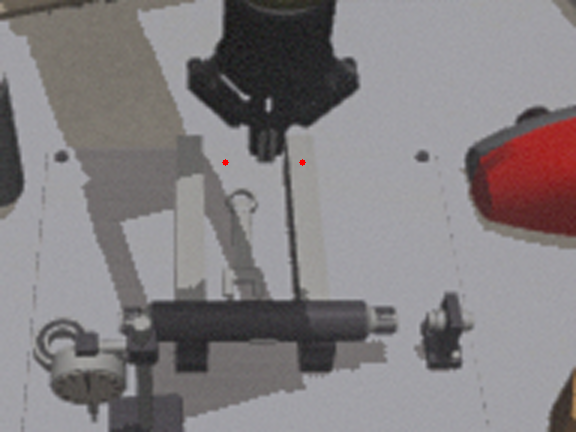

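Run:
```python
from h import *
s=load('w11')
for n,u,v in [('a',538,331),('b',220,331),('stopface',571,331)]: print(n,st(onz(s,u/1.5,v/1.5,57.5,True)))
t=snap('top','t11')
```

```text
a [ 90.  125.2  57.5]
b [  90.3 -117.9   57.5]
stopface [ 90.8 153.8  57.5]
```

Request:
carry_out --increments '[[[-0.013,-0.035,0],[0,0,0],1],[[-0.013,-0.035,0],[0,0,0],1],[[-0.013,-0.035,0],[0,0,0],1],[[-0.012,-0.033,0],[0,0,0],1],[[0,0,0],[0,0,0],1],[[0,0,0],[0,0,0],1]]'

```text
time: 11.2
tool_pos: [562.7, -95.0, 176.1]
tcp_rot: [180.0, -1.3, 163.5]
ft_force: [0.1, 0.0, 0.9]
finger_gap: -0.0
```

```bash
python3 look.py 12 30; python3 -c "
from h import *
s=load('w12');cv2.imwrite('pics/w12b.png',cv2.resize(s['image'],None,fx=1.5,fy=1.5,interpolation=2))"
```

```text
t 11.2 tcp [  82.  -142.1  176.1] [179.98  -1.28 163.46] F [0.1 0.  0.9] gap -0.0
```

View pics/w12b.png

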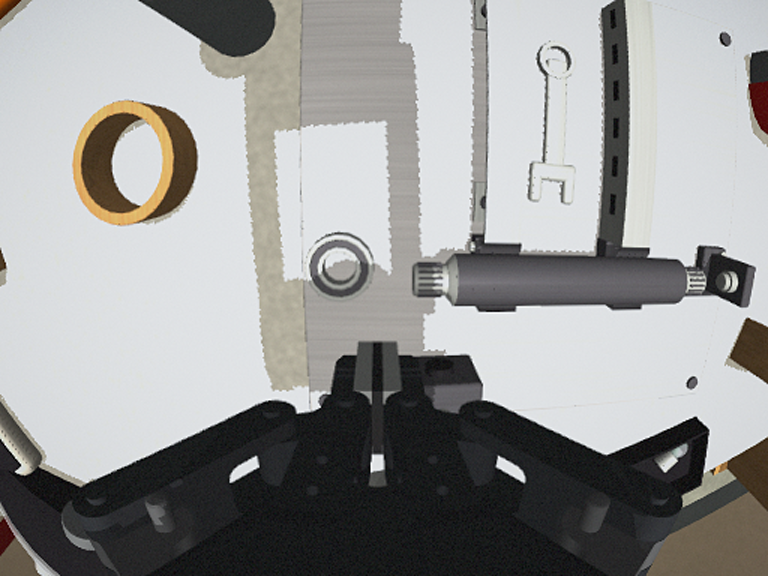

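View pics/s12c.png

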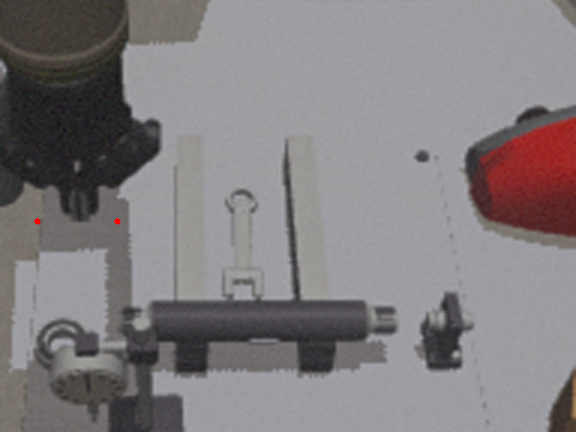

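Request:
carry_out --increments '[[[-0.004,-0.004,0.02],[0,-0.022,0],1],[[-0.004,-0.003,0.03],[0,0,0],1],[[0,0,0.03],[0,0,0],1],[[0,0,0.02],[0,0,0],1],[[0,0,0],[0,0,0],1],[[0,0,0],[0,0,0],1]]'

```text
time: 11.9
tool_pos: [569.3, -95.9, 73.9]
tcp_rot: [179.9, 0.1, 164.1]
ft_force: [1.2, 0.3, 0.2]
finger_gap: -0.0
```

```bash
python3 look.py 13 30; python3 -c "
from h import *
s=load('w13');cv2.imwrite('pics/w13b.png',cv2.resize(s['image'],None,fx=1.5,fy=1.5,interpolation=2))"
```

```text
t 11.9 tcp [  88.6 -141.    73.9] [1.7991e+02 1.3000e-01 1.6405e+02] F [1.2 0.3 0.2] gap -0.0
```

View pics/w13b.png

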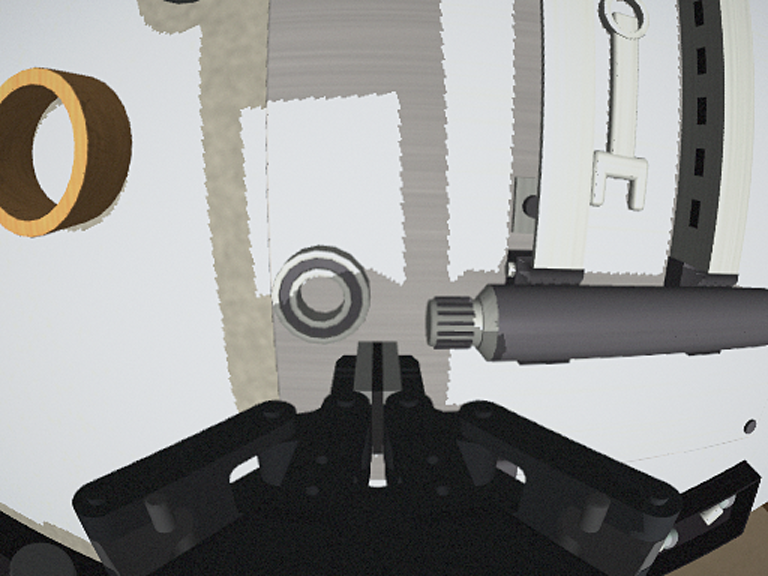

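View pics/s13c.png

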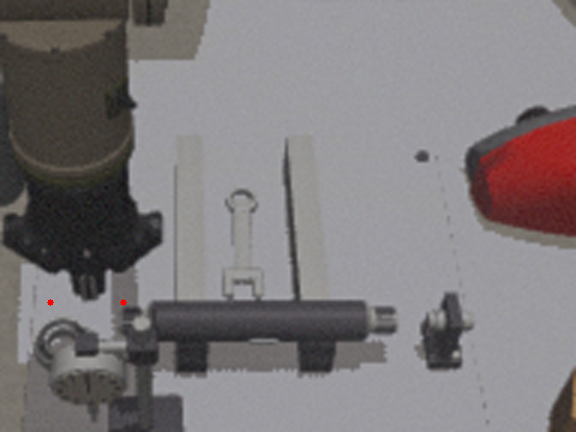

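Request:
carry_out --increments '[[[-0.001,-0.005,0.02],[0,0,0.014],1],[[0,0,0.02],[0,0,0],1],[[0,0,0.01],[0,0,0],1],[[0,0,0],[0,0,0],1],[[0,0,0],[0,0,0],1]]'

```text
time: 12.5
tool_pos: [576.1, -102.1, 32.0]
tcp_rot: [179.9, 1.0, 163.3]
ft_force: [0.3, -0.1, 0.1]
finger_gap: 0.1
```

```bash
python3 look.py 14 30; python3 -c "
from h import *
s=load('w14');cv2.imwrite('pics/w14b.png',cv2.resize(s['image'],None,fx=1.5,fy=1.5,interpolation=2))"
```

```text
t 12.5 tcp [  96.8 -145.    32. ] [179.88   0.95 163.29] F [ 0.3 -0.1  0.1] gap 0.1
```

View pics/w14b.png

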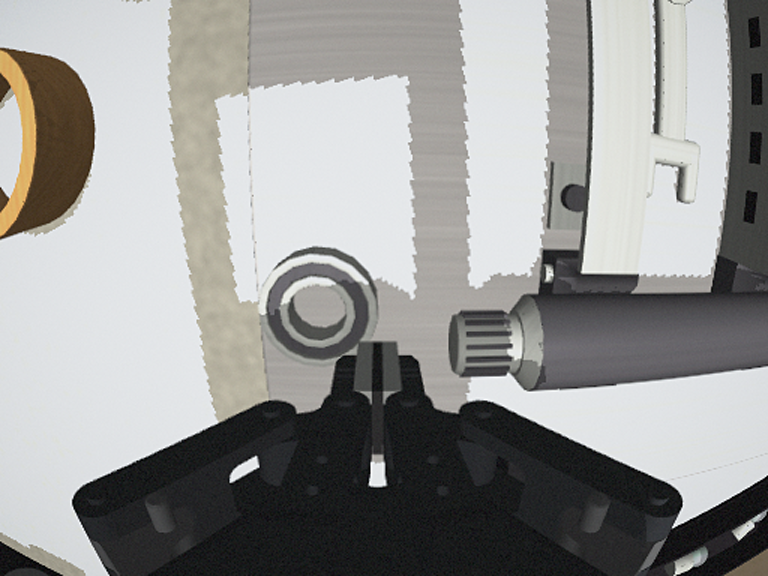

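View pics/s14c.png

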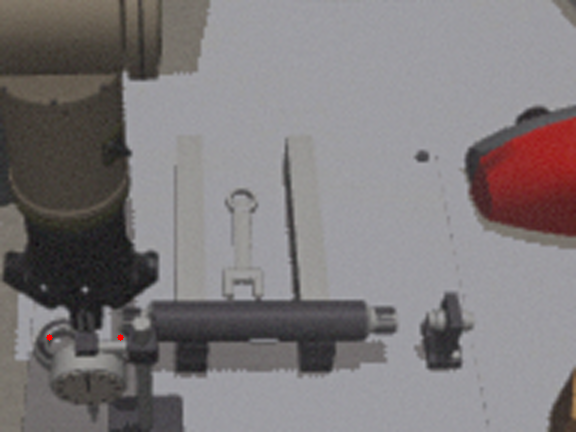

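Request:
carry_out --increments '[[[0.003,0,0.007],[0,0.0165,0],1],[[0.003,0,0.004],[0,0,0],1],[[0,0.003,0],[0,0,0],1],[[0,0.003,0],[0,0,0],1],[[0,0,0],[0,0,0],1]]'

```text
time: 13.1
tool_pos: [573.0, -94.3, 22.0]
tcp_rot: [179.9, 0.1, 163.3]
ft_force: [-0.5, -0.6, 0.3]
finger_gap: 0.4
```

```bash
python3 -c "
from h import *
S()"
```

```text
t 13.1 tcp [  91.7 -138.5   22. ] [1.7988e+02 8.0000e-02 1.6328e+02] F [-0.5 -0.6  0.3] gap 0.4
```

Request:
carry_out --increments '[[[0.001,0.002,0.002],[0,0,0],1],[[0,0.003,0],[0,0,0],1],[[0,0.003,0],[0,0,0],1],[[0,0.003,0],[0,0,0],1],[[0,0.003,0],[0,0,0],1]]'

```text
time: 13.6
tool_pos: [575.8, -82.1, 20.2]
tcp_rot: [-179.9, 0.1, 163.3]
ft_force: [-1.7, -4.8, -0.1]
finger_gap: -0.1
```

```bash
python3 look.py 15 30; python3 -c "
from h import *
s=load('w15');cv2.imwrite('pics/w15b.png',cv2.resize(s['image'],None,fx=1.5,fy=1.5,interpolation=2))"
```

```text
t 13.6 tcp [  90.8 -126.    20.2] [-1.7989e+02  1.0000e-01  1.6327e+02] F [-1.7 -4.8 -0.1] gap -0.1
```

View pics/w15b.png

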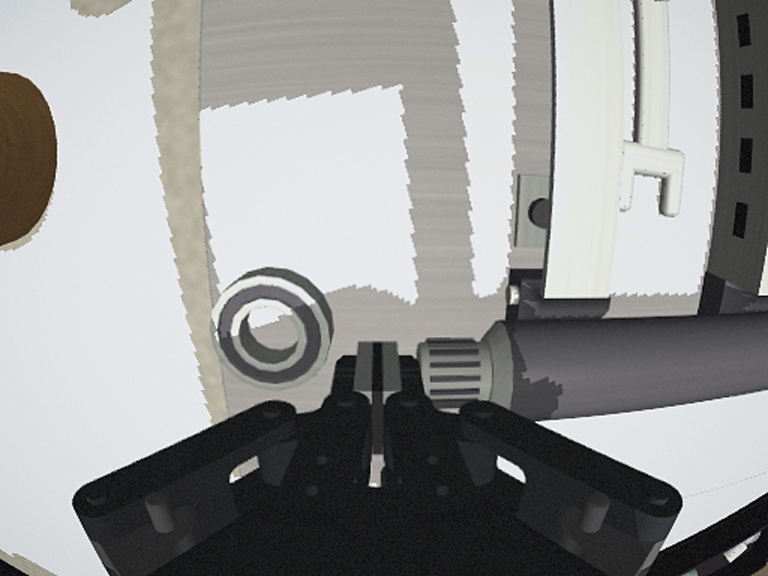

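View pics/s15c.png

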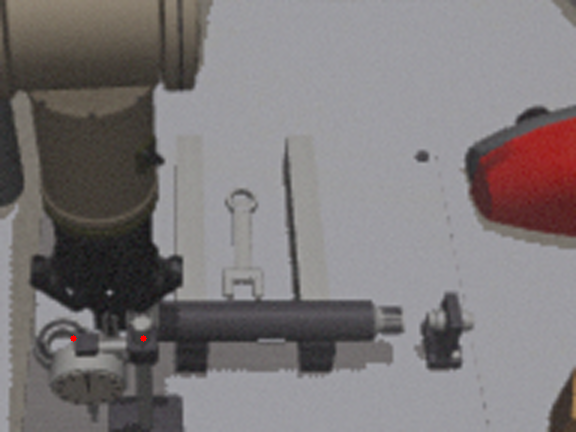

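Contact is at about 5 N and the shaft is sliding (end a moved from crop column 397 to 402). I'll keep pushing.

Request:
carry_out --increments '[[[0,0.003,0],[0,0,0],1],[[0,0.003,0],[0,0,0],1],[[0,0.003,0],[0,0,0],1],[[0,0.003,0],[0,0,0],1],[[0,0.003,0],[0,0,0],1]]'

```text
time: 14.2
tool_pos: [579.2, -70.9, 20.3]
tcp_rot: [-179.6, 0.1, 163.2]
ft_force: [-2.4, -5.4, 1.4]
finger_gap: 0.3
```

```bash
python3 look.py 16 30
```

```text
t 14.2 tcp [  90.9 -114.2   20.3] [-1.7960e+02  7.0000e-02  1.6321e+02] F [-2.4 -5.4  1.4] gap 0.3
```

View pics/s16c.png

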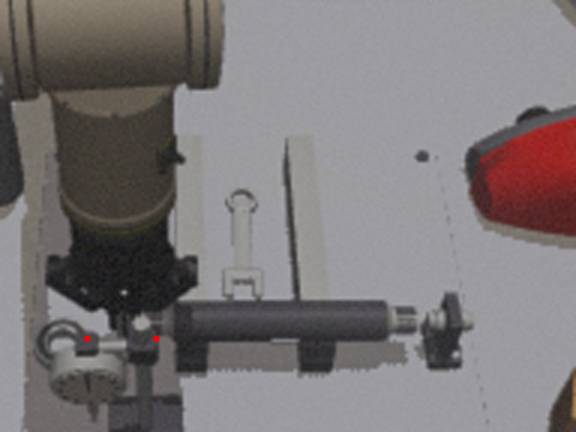

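Request:
carry_out --increments '[[[0,0.003,0],[-0.005,0,0],1],[[0,0.003,0],[0,0,0],1],[[0,0.002,0],[0,0,0],1]]'

```text
time: 14.6
tool_pos: [581.1, -64.4, 20.3]
tcp_rot: [-179.8, 0.1, 163.2]
ft_force: [-2.7, -4.7, 0.7]
finger_gap: 0.2
```

```bash
python3 look.py 17 30
```

```text
t 14.6 tcp [  90.8 -107.5   20.3] [-1.7980e+02  5.0000e-02  1.6319e+02] F [-2.7 -4.7  0.7] gap 0.2
```

View pics/s17c.png

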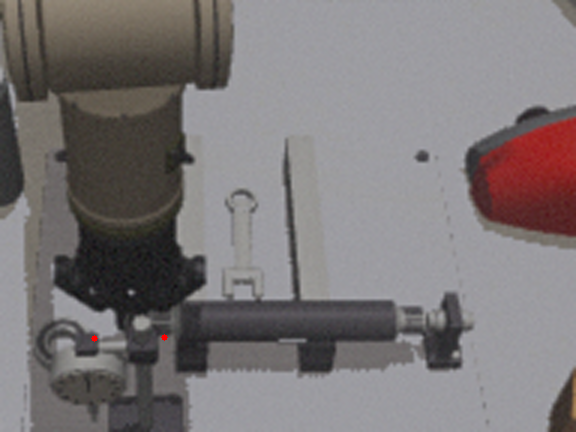

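Only a few mm are left (end a at column about 425, bolt head at about 428). I'll use small steps and watch the force.

Request:
carry_out --increments '[[[0,0.002,0],[0,0,0],1],[[0,0.002,0],[0,0,0],1]]'

```text
time: 14.9
tool_pos: [582.0, -61.4, 20.2]
tcp_rot: [-179.8, 0.0, 163.2]
ft_force: [-2.9, -5.7, 1.3]
finger_gap: -0.1
```

Request:
carry_out --increments '[[[0,0.002,0],[0,0,0],1]]'

```text
time: 15.0
tool_pos: [582.1, -61.3, 20.3]
tcp_rot: [-179.6, 0.0, 163.2]
ft_force: [-5.8, -16.4, 2.0]
finger_gap: -0.1
```

Request:
carry_out --increments '[[[0,0.002,0],[0,0,0],1]]'

```text
time: 15.1
tool_pos: [582.0, -61.5, 20.3]
tcp_rot: [-179.4, 0.0, 163.1]
ft_force: [-5.4, -13.6, 2.8]
finger_gap: 0.1
```

The force jumped to about 17 N with no further motion, so the shaft is against the stop. I'll back off and check.

Request:
carry_out --increments '[[[0,-0.004,0],[0,0,0],1],[[0,-0.01,0],[0.01,0,0],1],[[0,-0.012,0],[0,0,0],1],[[0,-0.012,0],[0,0,0],1],[[0,-0.004,-0.03],[0,0,0],1],[[0,0,-0.04],[0,0,0],1],[[0,0,-0.04],[0,0,0],1],[[0.01,0,-0.04],[0,0,0],1],[[0.02,0,-0.03],[0,0,0],1],[[0.03,0,0],[0,0,0],1],[[0.03,0,0],[0,0,0],1]]'

```text
time: 16.2
tool_pos: [481.1, -78.6, 207.3]
tcp_rot: [-179.0, -0.1, 163.0]
ft_force: [-0.2, -0.2, 0.7]
finger_gap: -0.2
```

```bash
python3 look.py 18 30; python3 -c "
from h import *
s=load('s18');cv2.imwrite('pics/s18d.png',cv2.resize(s['image'][215:275,205:365],None,fx=5,fy=5,interpolation=2))
s=load('w18');cv2.imwrite('pics/w18b.png',cv2.resize(s['image'],None,fx=1.5,fy=1.5,interpolation=2))"
```

```text
t 16.2 tcp [  -0.8 -150.   207.3] [-1.7904e+02 -7.0000e-02  1.6296e+02] F [-0.2 -0.2  0.7] gap -0.2
```

View pics/s18d.png

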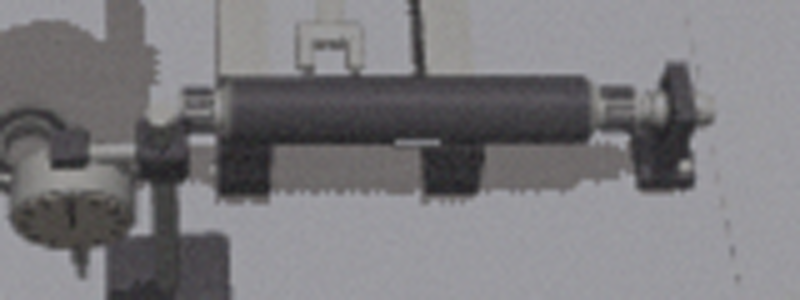

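View pics/w18b.png

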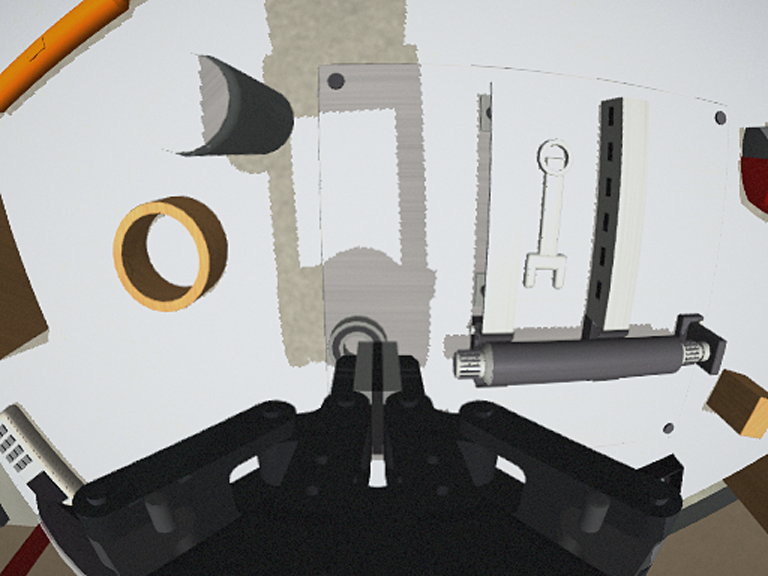

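Run:
```python
from h import *
s=load('w18'); print('b',st(onz(s,455/1.5,363/1.5,57.5,True)))
s=load('s18')
for n,u,v in [('a',636,107),('b',183,110)]: print(n,st(onz(s,u/5+205,v/5+215,57.5)))
a=load('top0')['image'].astype(int); 
t=snap('top','t18'); 
c=np.hstack([cv2.resize(t['image'][95:185,170:270],None,fx=6,fy=6,interpolation=2)])
cv2.imwrite('pics/t18c.png',c)
cv2.imwrite('pics/t18f.png',cv2.resize(t['image'][70:260,140:390],None,fx=3,fy=3,interpolation=2))
```

```text
b [ 88.5 -88.7  57.5]
a [ 88.5 150.   57.5]
b [ 89.1 -86.   57.5]
```

View pics/t18c.png

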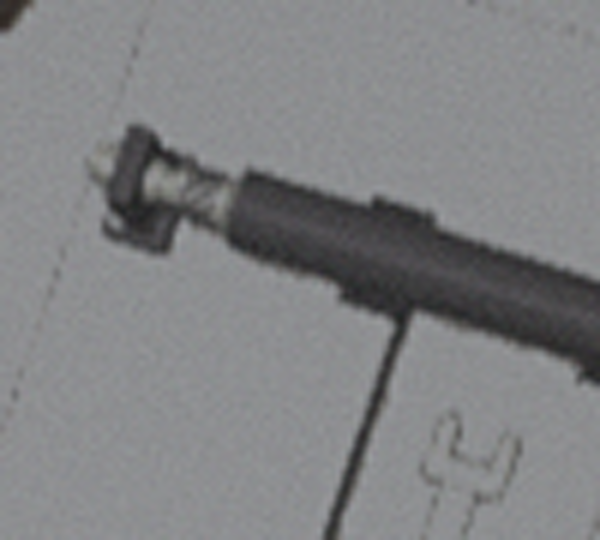

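View pics/t18f.png

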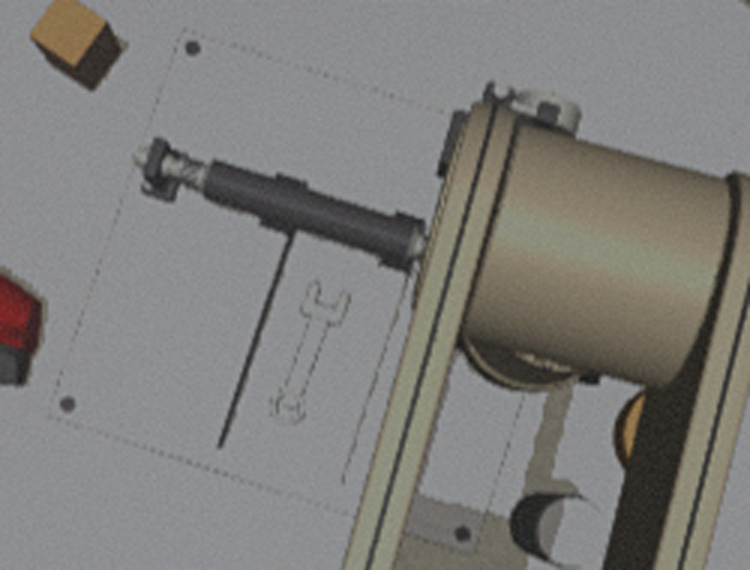

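The shaft's end journal meets the bolt head, with end a at y = 150.0 where contact is expected at 150. The tube lies in both V-blocks. I'll compare the other objects with the start and hand in.

Run:
```python
from h import *
a=load('scene0')['image'].astype(int);b=load('s18')['image'].astype(int)
d=np.abs(a-b).max(2)
for n,(x0,x1,y0,y1) in dict(gauge=(203,252,236,292),spanner_end=(262,280,222,232),carton=(372,404,252,285),lamp=(350,428,175,210),tape=(133,172,198,232)).items(): print(n,np.median(d[y0:y1,x0:x1]),(d[y0:y1,x0:x1]>60).mean().round(3))
s=load('w18'); print('bearing',st(onz(s,357/1.5,343/1.5,27,True)))
S(); r.hand_in()
```

```text
gauge 5.0 0.007
spanner_end 6.0 0.178
carton 5.0 0.0
lamp 6.0 0.0
tape 5.0 0.0
bearing [  84.3 -169.2   27. ]
t 16.35 tcp [  -1.2 -149.8  206.8] [-1.7904e+02 -1.0000e-01  1.6297e+02] F [ 1.  -0.4 -1.2] gap -0.2
the job is handed in; nothing more can be done
```

The dark tube is in both V-blocks with its +y end against the end stop. I handed the job in at 16.35 s. I only pushed it: rolled with two fingertips, then slid with the shut fingertips on its end.

**Missed first push:** the fingertips passed over the shaft and rolled it only about 6 mm. The pictures showed the real tips about 30 mm above the reported TCP. I backed off, allowed for that, and rolled it again without trouble.

**Last checks on the shaft:**
- **Seated:** the axis measured x about 88–90 (90 expected).
- **At the stop:** end a was at y = 150.0, where the bolt head's face should be. End b measured -86 to -89 (-90 expected, so 1–4 mm off).
- **Contact:** the push force rose from about 5 N to about 17 N with no further movement.
- **Robot clear:** the gripper was clear of everything at hand-in.

**Other objects:**
- **Gauge, carton, tail lamp and tape roll:** no change in the before/after picture comparison.
- **Bearing:** measured about 4 mm off in x from the first reading, but it was partly hidden behind the gripper and nothing went near it.
- **Spanner:** about 18% of the patch I compared changed, probably from the moved shaft's shadow. It looked to be in the same place.
- **Spray can:** checked only by eye in the views; it was still standing.

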